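# Open the thread case on its docking plate

### The arm

A 7-joint arm with a two-finger parallel gripper is mounted at the origin on the work surface. World frame = base frame: x ahead of the robot, y to its left, z up, the work surface at z = 0. Lengths are in mm, angles in rad, forces in N, time in s.
With the tool pointing down it reaches from about 400 to 875 mm from the base axis. Payload 4.4 kg.
Tool frame: the origin (TCP) lies midway between the tips of the shut fingers; the grasp point (between the pads) lies 19 mm behind it; z points along the fingers, y is the direction in which the jaws open and shut (so a half turn about z gives the same grasp; the last joint's range is limited). The gripper opens to 85 mm and grips with 20 to 120 N. Pads are 22 mm wide; open, the fingers measure 114 mm over their backs; the gripper's body (76 mm by 85 mm) begins 54 mm behind the grasp point. The pads swing forward as they close: fully open they stand 13 mm farther back than shut.
Start: joints at [1.136, 0.628, 0.038, 1.517, -0.027, 0.996, -0.02], TCP at [234.351, -606.298, 231.313] pointing down, gripper open.
Joint ranges: [-3.06, 3.06], [-0.37, 2.12], [-1.25, 1.32], [0.18, 2.47], [-1.1, 4.24], [0.23, 1.98], [-2.94, 2.94]. Speed limits (rad/s): [2.57, 2.57, 3.14, 3.14, 3.14, 3.14, 3.14].

### API

Orientations are given as [roll, pitch, yaw] about the fixed x, y, z axes, in that order (R = Rz(yaw) Ry(pitch) Rx(roll)).
In Python, from cell import * gives the robot as it stands. The module is installed in compiled form; this text tells all that it offers.
- The arm moves only by the tool move_arm, never from a script. Its argument "series" is a list of rows, each a list of 2 entries, a list of its own where there are three numbers: the shift along the tool's x, y, z in m, then the turn about the tool's z in rad. In form: [[[x, y, z], yaw], ...]. A call has 1 to 5 rows; each row is the pose to reach, as a shift and turn from the pose measured when the call began, along the tool's axes at that moment; what a row does not reach only later rows make up. A row lasts 1/8 s, in which the tool goes at most 62.5 mm and 10.7 degrees, less where a joint would pass 70% of its speed; a pose out of reach is approached as far as the arm can. A call with a gripper value outside its range is refused whole. "claw" is the opening, from 0 (shut) to 1 (fully open), set as the call begins (left out, the last holds). The fingers move at their own pace and stop on an object; the grip force is fixed at half the most. Time passes only in rows, so rows that repeat a pose let the fingers close. It gives the time, the measured TCP pose, the force and the opening at its end, in the units of the state.
- read_state(): the state, without advancing time (a new reading comes with each control period).
- get_image(name): name is "side" or "top" or "wrist"; returns the picture (480x640x3 uint8, blue, green, red); there is no depth.
- camera_model(name): a dict with "fov_y" (degrees; the focal length in pixels is half the picture's height over the tangent of half this angle, whatever the lens; pixels are square), "cx", "cy" (the principal point, pixels), "pose" (4x4, takes a point from camera to world coordinates); the wrist camera has in their place "tool_from_camera" (4x4, takes a point from camera to tool coordinates, whose origin is the TCP and whose axes are the flange's). Camera axes: x right, y down, z forward; pixel columns grow to the right and rows downward; lengths in mm; the calibration is good to about 2 mm. A picture is of the moment at which its call begins: read the wrist's pose just before it. camera_model takes no time and is no camera call.
- finish_job(): hands the job in, once; it reports no verdict.
The state is a dict: "clock": time; "qpos": joint angles; "qd": joint speeds; "tau": joint torques, N m; "eef_pos": TCP position; "tool_rot": TCP orientation; "force": force on the tool from outside, world axes, zero at the start; "torque": the same for the moment, N m; "width": finger opening in mm.
Only numpy, scipy, OpenCV 4.12 (cv2) and the standard library are available. Lean on these libraries where they do the work, as an engineer would, in place of code of your own. Each camera call takes 0.05 s, during which the arm holds its last target. There are 200 camera calls.

### The job

Swing the red-knobbed latch of the docking plate fully over the foot of the thread case so that the base is held down, then draw the tight, deep teal lid straight up off the base without the base lifting or shifting. Set the lid down gently, upright (mouth down, grip bar on top), in the middle of the green cutting mat. Leave the latch closed and do not disturb the other things on the bench.

Things in the scene. Friction and masses are not known exactly. Their poses are not given: they have to be found in the camera images.
- dock: Docking plate screwed to the bench: aluminium, 230 x 220 mm, 8 mm thick. Origin at bench level, 50 mm from the middle of the case towards the latch; x points from the latch to the two fixed steel claws at the back that hook over the case's foot, y to the left, z up. Black ledges keep the foot from sliding. The latch side faces roughly to the robot.
- case_seat (a point): Point on top of the plate (z = 8 mm) where the middle of the case's foot stands, axes as dock.
- latch_pivot (a point): Pivot of the swing latch, on the plate's centre line in front of the case: 102 mm before the middle of the case (52 mm before the plate's origin), 20 mm above the bench; axes as dock.
- latch (a joint): Latch angle (rad): 0 open, 1.57 fully closed at its stop, growing counter-clockwise seen from above. A flat steel bell crank 6 mm thick that stays where it is left (about 2 N at the knob moves it) and cannot lift. At 1.57 its 47 mm nose points along the plate's +x and lies 11 mm over the front edge of the case's foot, 2 mm above it.
- latch_knob (a point): Middle of the latch's upright red knob: 22 mm across, 36 mm tall, top 62 mm above the bench, this point 46 mm above it, free room all round. It runs on a circle of 70 mm about latch_pivot: in the plate's axes its bearing from the pivot is 135 deg at joint 0 and 225 deg at joint 1.57 (0 = plate x, 90 = plate y).
- case: Base of the thread case, cream, 0.55 kg with its six spools: foot 132 x 176 mm (x, y), 10 mm thick, on the plate; inside the lid a wall 92 x 142 mm rises 60 mm above the foot, the spools 79 mm. Origin at the centre of its underside, axes as the plate's. Sprung pads grip the lid: 13 to 21 N draw it off, which would lift an unlatched base; after about 45 mm it is free.
- lid: Deep teal lid, 100 x 150 mm (x, y), 95 mm tall, wall 2.5 mm, about 0.26 kg, over the base's wall down to the foot with 1.5 mm play each side. Origin at the centre of its mouth (lower rim), 10 mm above case's origin when fully on; axes as the plate's while on. It must rise 80 mm to clear the spools.
- lid_grip (a point): Middle of the black grip bar on the lid: bar 20 mm wide (x), 100 mm long (y), 20 mm high, open underneath by 17 mm; this point is on the lid's axis, 122 mm above its mouth and 27 mm above its top: 140 mm above the bench while on, 125 mm when the lid stands on the mat. Axes as lid.
- mat: Green cutting mat fixed to the bench, 220 x 240 mm (x, y), 3 mm thick. Origin at the centre of its underside.
- cone_red: Bystander, to be left alone: cone of red embroidery thread, 63 mm across, 118 mm tall, standing on the bench beyond the docking plate. Origin at its middle, on the bench.
- cone_navy: Bystander, to be left alone: cone of navy thread, 63 mm across, 118 mm tall, standing on the bench beyond the cutting mat. Origin at its middle, on the bench.
- hoop: Bystander, to be left alone: wooden embroidery hoop, 140 mm across, 12 mm thick, lying flat. Origin at its middle, on the bench.
- mug: Bystander, to be left alone: white mug, 82 mm across, 95 mm tall. Origin at its middle, on the bench.
- tape: Bystander, to be left alone: black tape dispenser, 150 x 60 x 85 mm. Origin at its middle, on the bench.
- carton: Bystander, to be left alone: small closed cardboard box, 160 x 110 x 60 mm. Origin at its middle, on the bench.
- scissors: Bystander, to be left alone: orange-handled scissors, 185 mm long, lying flat. Origin at its middle, on the bench.
Not all that is in view belongs to the job. What is shaped like the lid but purple is not meant.

How it is judged (in metres and radians):
On the way, in this order (a step that is already met when the one before it is completed fails the run):
1. the latch is swung over the foot while the lid is still on (value of joint latch above 1.4 rad and z of lid in the frame of case below 0.016 m), for 0.2 s.
2. the lid is being drawn straight up off the latched base (value of joint latch above 1.35 rad and z of lid in the frame of case above 0.04 m and horizontal distance between lid and case below 0.01 m and angle between the z axis of lid and the z axis of case, either way round below 0.1 rad), for 0.02 s.
3. the lid is clear above the base (z of lid in the frame of case above 0.09 m), for 0.1 s.
At the end, for the whole second after the job is handed in: The lid stands released and at rest, mouth down on the cutting mat, upright within 0.05 rad, its axis within 45 mm of the mat's middle; the latch is closed (above 1.35 rad); the base stands flat in its seat on the docking plate (within 10 mm, not raised) (value of joint latch above 1.35 rad and horizontal distance between lid and mat below 0.045 m and height (world z) of lid below 0.008 m and angle between each of lid, case's own z axis and vertical below 0.05 rad and linear speed of lid below 0.02 m/s and z of case in the frame of dock below 0.012 m and horizontal distance between case and case_seat below 0.01 m); the robot touches nothing.
It fails at once if the base is lifted (more than 8 mm), tipped or pushed out of its seat (angle between case's own z axis and vertical above 0.08 rad or z of case in the frame of dock above 0.016 m or horizontal distance between case and case_seat above 0.012 m).
It fails at once if the lid is tipped by more than 0.35 rad (angle between lid's own z axis and vertical above 0.35 rad).
It fails at once if the lid hits the mat hard (more than 45 N), dropped or banged down (contact force between lid and mat above 45 N).
It fails at once if a bystander is moved more than 25 mm (distance of any of cone_red, cone_navy, hoop, mug, tape, carton, scissors from where it was at the start of the episode above 0.025 m).
It also fails if it takes over 64 s, if anything falls off the work surface, if the arm or the gripper's body presses on something with over 40 N, if the wrist force passes 120 N, or if a joint passes its speed limit or range.

## Working session

There is one attempt and no reset: what is moved stays moved. The work goes in short steps, Python scripts to look and compute and a tool call to move; the robot and the scene stay as the last step left them, time stands still between calls to the robot, and variables do not carry over. Pictures are saved under pics/ and viewed, about 8 in all and at most 12, crops included, and the job is handed in when it is done.

Besides the shell and the picture viewer there is one more tool, called after "Request:" by a JSON object that holds its "method" and its "body". move_arm: Moves the arm, as the interface text tells. Its arguments: {"type":"object","properties":{"series":{"type":"array"},"claw":{"type":"number"}},"required":["series"]}

```bash
mkdir -p pics; ls
python3 - <<'E'
from cell import *
import cv2,numpy as np
s=read_state();print({k:np.round(s[k],3).tolist() for k in s})
for n in("top","side"):
    cv2.imwrite(f"pics/{n}0.png",get_image(n)); m=camera_model(n);print(n,{k:np.round(m[k],4).tolist() for k in m})
m=camera_model("wrist");print({k:np.round(m[k],4).tolist() for k in m})
E
```

```text
pics
{'clock': 0.0, 'qpos': [1.136, 0.629, 0.038, 1.518, -0.027, 0.996, -0.02], 'qd': [-0.001, 0.0, -0.0, 0.0, 0.001, 0.002, 0.001], 'tau': [-0.001, -56.34, 1.226, -19.344, 0.011, 0.011, -0.0], 'eef_pos': [234.126, -605.708, 230.377], 'tool_rot': [-3.14, 0.0, 0.369], 'force': [0.496, 0.513, 0.266], 'torque': [-0.008, -0.056, -0.06], 'width': 85.139}
top {'fov_y': 46.5949, 'cx': 326.031, 'cy': 237.3141, 'pose': [[-0.016, -0.9815, 0.1908, 238.7354], [-0.9999, 0.0164, 0.0005, -13.0938], [-0.0036, -0.1908, -0.9816, 1499.7993], [0.0, 0.0, 0.0, 1.0]]}
side {'fov_y': 44.3387, 'cx': 314.2336, 'cy': 243.0722, 'pose': [[-0.8093, -0.3028, 0.5033, -319.5392], [-0.5873, 0.4072, -0.6994, 1101.2404], [0.0068, -0.8617, -0.5074, 930.53], [0.0, 0.0, 0.0, 1.0]]}
{'fov_y': 71.4855, 'cx': 318.0926, 'cy': 243.8427, 'tool_from_camera': [[0.0006, -0.9543, -0.2987, 77.4911], [1.0, 0.0003, 0.0011, -0.0411], [-0.0009, -0.2987, 0.9543, -142.0078], [0.0, 0.0, 0.0, 1.0]]}
```

View pics/top0.png

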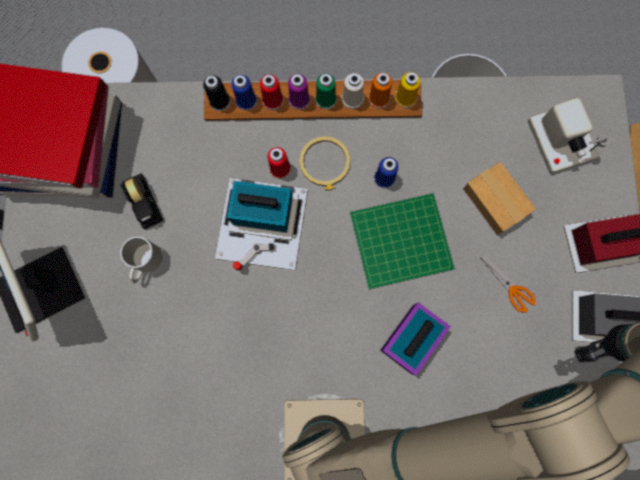

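View pics/side0.png

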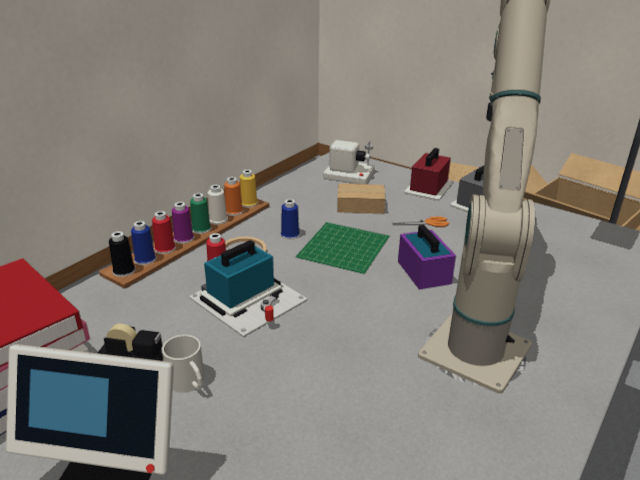

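The top view shows the teal lid with its bar at (258,202) on the aluminium plate, and the latch with its pivot near (262,246) and the red knob at (237,266). The mat is at (402,241). The purple lookalike at (416,340) has a teal top but stands on the bare bench, so it is not meant. The side view agrees: case at (240,275), knob at (269,313).

```bash
cat > h.py <<'E'
from cell import *
import cv2,numpy as np
def ray(n,px):
    m=camera_model(n); f=240/np.tan(np.radians(m["fov_y"]/2)); P=np.array(m["pose"]) if "pose" in m else None
    if P is None:
        s=read_state(); from scipy.spatial.transform import Rotation as R
        T=np.eye(4);T[:3,:3]=R.from_euler("xyz",s["tool_rot"]).as_matrix();T[:3,3]=s["eef_pos"];P=T@np.array(m["tool_from_camera"])
    d=P[:3,:3]@np.array([(px[0]-m["cx"])/f,(px[1]-m["cy"])/f,1]); return P[:3,3],d/np.linalg.norm(d)
def onz(n,px,z):
    o,d=ray(n,px); return o+d*(z-o[2])/d[2]
def tri(a,pa,b,pb):
    o,d=ray(a,pa);p,e=ray(b,pb); s=np.linalg.lstsq(np.c_[d,-e],p-o,rcond=None)[0]; x,y=o+d*s[0],p+e*s[1]
    return (x+y)/2,np.linalg.norm(x-y)
def blob(im,lo,hi,roi):
    x0,y0,x1,y1=roi; m=cv2.inRange(cv2.cvtColor(im,cv2.COLOR_BGR2HSV),lo,hi); k=np.zeros_like(m);k[y0:y1,x0:x1]=m[y0:y1,x0:x1]
    cs,_=cv2.findContours(k,cv2.RETR_EXTERNAL,cv2.CHAIN_APPROX_NONE); return max(cs,key=cv2.contourArea)
E
python3 - <<'E'
from h import *
t=cv2.imread("pics/top0.png");s=cv2.imread("pics/side0.png");np.set_printoptions(precision=1,suppress=True)
def info(n,c):
    r=cv2.minAreaRect(c);M=c.reshape(-1,2).mean(0);print(n,"rect",r,"area",cv2.contourArea(c));return r
r=info("mat",blob(t,(55,80,30),(75,255,255),(340,180,470,300)))
b=np.array([onz("top",p,3) for p in cv2.boxPoints(r)]);print(b,b.mean(0),np.linalg.norm(np.diff(b,axis=0),axis=1))
r=info("plate",blob(t,(0,0,140),(180,60,255),(205,165,320,280)))
b=np.array([onz("top",p,8) for p in cv2.boxPoints(r)]);print(b,b.mean(0),np.linalg.norm(np.diff(b,axis=0),axis=1))
k=info("knobT",blob(t,(0,120,80),(10,255,255),(225,250,255,280)));print(onz("top",k[0],58))
k2=info("knobS",blob(s,(0,120,80),(10,255,255),(255,300,285,325)));print(tri("top",k[0],"side",k2[0]))
g=info("gripT",blob(t,(0,0,0),(180,255,40),(232,190,285,212)));print(onz("top",g[0],150))
bb=np.array([onz("top",p,150) for p in cv2.boxPoints(g)]);print(bb)
l=info("lidT",blob(t,(85,80,40),(105,255,255),(220,175,300,240)))
v=np.hstack([cv2.resize(t[165:285,200:320],(600,600),interpolation=2)]);cv2.imwrite("pics/crop1.png",v)
E
```

```text
mat rect ((401.7884826660156, 240.22622680664062), (79.24760437011719, 88.3519287109375), 76.75948333740234) area 6668.5
[[ 600.4  -78.8    3. ]
 [ 654.1 -319.1    3. ]
 [ 437.5 -356.6    3. ]
 [ 386.6 -122.5    3. ]] [ 519.6 -219.2    3. ] [246.2 219.8 239.6]
plate rect ((261.9999694824219, 221.99996948242188), (113.99998474121094, 113.99998474121094), 90.0) area 7098.0
[[740.6 323.1   8. ]
 [735.1   4.    8. ]
 [414.9   8.4   8. ]
 [419.9 315.    8. ]] [577.6 162.6   8. ] [319.2 320.2 306.7]
knobT rect ((237.0, 265.5), (7.0, 8.0), 90.0) area 42.0
[447.9 221.3  58. ]
knobS rect ((268.5, 312.5), (7.0, 15.0), 0.0) area 94.0
(array([449.5, 223. ,  47. ]), np.float64(0.10760022927802636))
gripT rect ((258.08734130859375, 200.84500122070312), (39.120460510253906, 8.524559020996094), 7.594643592834473) area 251.0
[596.8 155.9 150. ]
[[593.4 205.8 150. ]
 [615.2 203.3 150. ]
 [600.2 106.  150. ]
 [578.5 108.8 150. ]]
lidT rect ((258.8899841308594, 205.26998901367188), (61.51829147338867, 44.406307220458984), 8.13010311126709) area 2392.0
```

View pics/crop1.png

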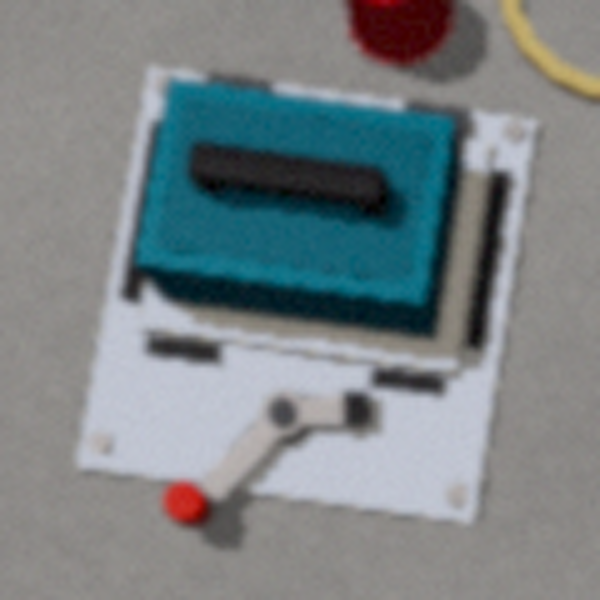

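Confirmed in the crop: a teal-walled lid on the plate. Crop positions (x5): pivot (284,411), red knob (186,502), bar centre (288,176), plate corners (152,68), (537,118), (470,522), (78,466).

Run:
```python
from h import *
np.set_printoptions(precision=1,suppress=True)
t=cv2.imread("pics/top0.png")
f=lambda p:np.array([200,165])+np.array(p)/5-.4
q=np.array([onz("top",f(p),8) for p in[(152,68),(537,118),(470,522),(78,466)]])[:,:2];print(q,np.linalg.norm(q-np.roll(q,-1,0),axis=1))
c=q.mean(0); x=(q[0]+q[1]-q[2]-q[3]);y=q[0]+q[3]-q[1]-q[2]; a=np.arctan2(x[1],x[0]);a2=np.arctan2(-y[0],y[1]);print("dock",c,a,a2)
a=np.mean([a,a2,np.arctan2(-.152,.988)]);X=np.array([np.cos(a),np.sin(a)]);Y=np.array([-X[1],X[0]]);print("yaw",a)
pv=onz("top",f((284,411)),23)[:2]; print("pivot",pv,"pred",c-52*X,"case pred",c+50*X, "from pivot",pv+102*X,"bar",onz("top",f((288,176)),148))
for j in np.radians([135,157,180,202,225,230]):print(np.degrees(j),pv+70*(np.cos(j)*X+np.sin(j)*Y))
k=np.array([449.5,223])-pv;print("knob bearing",np.degrees(np.arctan2(k@Y,k@X)),np.linalg.norm(k))
# mat contour corners
m=blob(t,(50,80,30),(80,255,255),(340,180,470,300));e=cv2.approxPolyDP(cv2.convexHull(m),6,True).reshape(-1,2);Q=np.array([onz("top",p,3) for p in e]);print(e.tolist(),Q,Q.mean(0))
print("bystanders",[ (n,onz("top",p,z)) for n,p,z in[("cone_red",(278,157),118),("cone_navy",(387,167),118),("hoop",(325,162),6),("purple",(418,338),110)]])
```

```text
[[700.9 252.5]
 [668.4  38.2]
 [443.1  76.5]
 [477.2 288.8]] [216.7 228.5 215.  226.7]
dock [572.4 164. ] -0.16472235879008879 -0.1549635603102748
yaw -0.15744508249854292
pivot [502.9 175.5] pred [521.  172.2] case pred [621.8 156.2] from pivot [603.7 159.5] bar [600.1 158.4 148. ]
135.0 [461.8 232.1]
157.0 [443.6 212.6]
180.0 [433.8 186.4]
202.0 [434.7 159.7]
225.0 [446.3 134.3]
230.0 [450.1 129.6]
knob bearing 147.35350085708927 71.50864872442372
[[432, 193], [453, 268], [369, 288], [350, 212]] [[ 650.1 -308.6    3. ]
 [ 439.4 -354.3    3. ]
 [ 389.  -125.6    3. ]
 [ 599.7  -79.6    3. ]] [ 519.5 -217.     3. ]
bystanders [('cone_red', array([722., 109., 118.])), ('cone_navy', array([ 690. , -173.1,  118. ])), ('hoop', array([744.2, -12.9,   6. ])), ('purple', array([ 253.6, -233.9,  110. ]))]
```

```bash
cat >> h.py <<'E'
from scipy.spatial.transform import Rotation as Rn
def sh(*tg):
    s=read_state();R=Rn.from_euler("xyz",s["tool_rot"]).as_matrix()
    print("at",np.round(s["eef_pos"],1),np.round(s["tool_rot"],3),"t",round(s["clock"],2),"F",np.round(s["force"],1),"w",round(s["width"],1))
    for x,y,z,w in tg: print((x,y,z,w),"->",np.round(R.T@(np.array([x,y,z])-s["eef_pos"])/1000,4).tolist(),"yaw",round(-(w-s["tool_rot"][2]),3),"(turn about tool z, down)")
E
python3 - <<'E'
from h import *
sh((300,-540,300,.5),(400,-470,300,.7),(470,-380,300,.8),(520,-260,300,1.0))
E
```

```text
at [ 234.2 -605.8  230.5] [-3.14   0.     0.369] t 0.1 F [-0.1 -0.4  0.3] w 85.1
(300, -540, 300, 0.5) -> [0.0851, -0.0377, -0.0694] yaw -0.131 (turn about tool z, down)
(400, -470, 300, 0.7) -> [0.2036, -0.067, -0.0694] yaw -0.331 (turn about tool z, down)
(470, -380, 300, 0.8) -> [0.3014, -0.1257, -0.0693] yaw -0.431 (turn about tool z, down)
(520, -260, 300, 1.0) -> [0.3913, -0.2196, -0.0691] yaw -0.631 (turn about tool z, down)
```

Request:
{"method": "move_arm", "body": {"series": [[[0.035,-0.02,-0.04],-0.1],[[0.085,-0.038,-0.069],-0.2],[[0.14,-0.052,-0.069],-0.3],[[0.2,-0.067,-0.069],-0.4],[[0.25,-0.095,-0.069],-0.5]], "claw": 0.6}}

```text
clock: 0.72
eef_pos: [435.1, -425.6, 299.2]
tool_rot: [-3.14, -0.001, 0.873]
force: [0.5, 0.6, -0.6]
width: 51.1
```

Run:
```python
from h import *
sh((470,-380,300,1.0),(500,-330,300,1.2),(540,-270,300,1.41),(550,-210,300,1.41),(550,-150,300,1.41))
```

```text
at [ 435.1 -425.6  299.2] [-3.14e+00 -1.00e-03  8.73e-01] t 0.72 F [ 0.5  0.6 -0.6] w 51.1
(470, -380, 300, 1.0) -> [0.0574, -0.0026, -0.0007] yaw -0.127 (turn about tool z, down)
(500, -330, 300, 1.2) -> [0.1149, -0.0118, -0.0006] yaw -0.327 (turn about tool z, down)
(540, -270, 300, 1.41) -> [0.1866, -0.0197, -0.0005] yaw -0.537 (turn about tool z, down)
(550, -210, 300, 1.41) -> [0.239, -0.0506, -0.0004] yaw -0.537 (turn about tool z, down)
(550, -150, 300, 1.41) -> [0.285, -0.0891, -0.0003] yaw -0.537 (turn about tool z, down)
```

Request:
{"method": "move_arm", "body": {"series": [[[0.055,-0.003,0],-0.127],[[0.11,-0.012,0],-0.3],[[0.165,-0.02,0],-0.45],[[0.22,-0.045,0],-0.537],[[0.27,-0.08,0],-0.537]]}}

```text
clock: 1.35
eef_pos: [548.0, -165.4, 299.0]
tool_rot: [-3.141, -0.003, 1.41]
force: [0.9, 0.5, -0.8]
width: 50.9
```

Run:
```python
from h import *
sh((540,-110,300,1.41),(530,200,300,1.41))
```

```text
at [ 548.  -165.4  299. ] [-3.141e+00 -3.000e-03  1.410e+00] t 1.35 F [ 0.9  0.5 -0.8] w 50.9
(540, -110, 300, 1.41) -> [0.0534, -0.0167, -0.0008] yaw 0.0 (turn about tool z, down)
(530, 200, 300, 1.41) -> [0.3578, -0.0761, 0.0] yaw 0.0 (turn about tool z, down)
```

Request:
{"method": "move_arm", "body": {"series": [[[0.06,-0.014,0],0],[[0.12,-0.028,0],0],[[0.18,-0.042,0],0],[[0.24,-0.056,0],0],[[0.3,-0.07,0],0]]}}

```text
clock: 1.98
eef_pos: [526.3, 143.6, 299.7]
tool_rot: [-3.141, -0.002, 1.41]
force: [0.8, 1.1, 0.4]
width: 51.1
```

Request:
{"method": "move_arm", "body": {"series": [[[0.04,0,0],0],[[0.05,0,0],0]]}}

```text
clock: 2.22
eef_pos: [533.5, 196.7, 299.5]
tool_rot: [-3.14, -0.004, 1.415]
force: [0.5, -0.0, -0.7]
width: 51.4
```

Run:
```python
from h import *
sh(); cv2.imwrite("pics/w1.png",get_image("wrist"))
```

```text
at [533.5 196.7 299.5] [-3.14  -0.004  1.415] t 2.23 F [ 0.5 -0.  -0.7] w 51.4
```

View pics/w1.png

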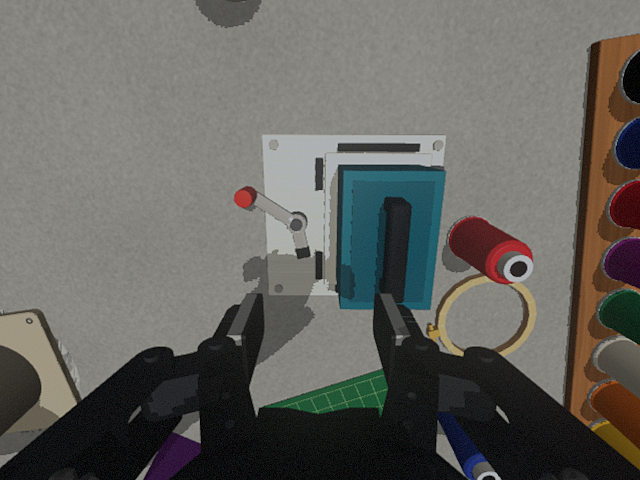

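Wrist view: knob top (243,198), pivot (298,222), nose tip (304,254), plate corners (263,135) and (446,135), bar top about x 386–410, y 197–292, and the red cone at (515,267). The lid and latch match the top view.

Run:
```python
from h import *
np.set_printoptions(precision=1,suppress=True)
w=cv2.imread("pics/w1.png")
for n,p,z in[("pivot",(298,222),24),("nose",(304,254),23),("plateTL",(263,135),8),("plateTR",(446,135),8),("plateBL",(266,296),8),("lid top TL",(340,172),113),("TR",(444,170),113),("BR",(431,308),113),("bar end",(398,197),150)]:print(n,onz("wrist",p,z)[:2])
k=cv2.minAreaRect(blob(w,(0,150,120),(10,255,255),(225,180,265,215)));print("knob",k,onz("wrist",k[0],58))
print("tri knob top",tri("wrist",(242,198),"top",(237,265.5)),"tri pivot",tri("wrist",(298,222),"top",(256.4,246.8)))
b=blob(w,(0,0,0),(180,255,45),(375,180,420,290));r=cv2.boundingRect(b);print("bar",r)
for y in(205,230,255,275):
    row=b.reshape(-1,2);row=row[row[:,1]==y];print(y,row[:,0].min(),row[:,0].max(),onz("wrist",(row[:,0].min(),y),150)[:2],onz("wrist",(row[:,0].max(),y),150)[:2])
```

```text
pivot [505.3 176.3]
nose [505.6 132. ]
plateTL [480.1 288.2]
plateTR [703.5 253. ]
plateBL [439.7  72.7]
lid top TL [562.9 239.2]
TR [662.3 225.4]
BR [641.6  78.6]
bar end [608.4 213.5]
knob ((243.00003051757812, 198.50001525878906), (17.677669525146484, 16.26345443725586), 45.0) [450.7 221.4  58. ]
tri knob top (array([448.6, 221.8,  54. ]), np.float64(0.36571327517923746)) tri pivot (array([504.3, 175.6,  18.7]), np.float64(1.4266501791347668))
bar (379, 197, 32, 93)
205 384 410 [595.6 208.4] [618.3 204.8]
230 386 408 [595.2 185.3] [614.8 182.3]
255 384 406 [591.1 161.8] [611.2 158.6]
275 382 404 [587.2 142.2] [607.7 139. ]
```

Run:
```python
from h import *
sh((449,222,200,2.99))
```

```text
at [533.8 195.9 299.4] [-3.140e+00 -3.000e-03  1.414e+00] t 2.27 F [-0.1  0.8  1.8] w 51.3
(449, 222, 200, 2.99) -> [0.0122, -0.0877, 0.0995] yaw -1.576 (turn about tool z, down)
```

Request:
{"method": "move_arm", "body": {"series": [[[0.003,-0.02,0.01],-0.18],[[0.006,-0.04,0.03],-0.36],[[0.009,-0.06,0.05],-0.54],[[0.012,-0.08,0.08],-0.72],[[0.012,-0.088,0.1],-0.9]]}}

```text
clock: 2.9
eef_pos: [447.6, 219.6, 198.4]
tool_rot: [-3.141, -0.003, 2.319]
force: [1.2, 0.1, -0.4]
width: 51.1
```

Request:
{"method": "move_arm", "body": {"series": [[[0,0,0],-0.18],[[0,0,0],-0.36],[[0,0,0],-0.54],[[0,0,0],-0.676],[[0,0,0],-0.676]]}}

```text
clock: 3.52
eef_pos: [448.0, 217.5, 198.0]
tool_rot: [-3.141, -0.003, 2.99]
force: [-0.2, 0.1, -1.0]
width: 51.1
```

Run:
```python
from h import *
sh((449,222,90,2.99),(449,222,36,2.99))
```

```text
at [448.  217.5 198. ] [-3.141e+00 -3.000e-03  2.990e+00] t 3.52 F [-0.2  0.1 -1. ] w 51.1
(449, 222, 90, 2.99) -> [-0.0007, 0.0046, 0.108] yaw 0.0 (turn about tool z, down)
(449, 222, 36, 2.99) -> [-0.0009, 0.0047, 0.162] yaw 0.0 (turn about tool z, down)
```

Request:
{"method": "move_arm", "body": {"series": [[[0,0.003,0.05],0],[[0,0.005,0.1],0],[[0,0.005,0.13],0],[[0,0.005,0.15],0],[[0,0.005,0.161],0]]}}

```text
clock: 4.15
eef_pos: [448.1, 221.2, 36.0]
tool_rot: [-3.139, -0.004, 2.987]
force: [-0.0, -0.1, 0.6]
width: 51.1
```

Run:
```python
from h import *
cv2.imwrite("pics/s2.png",cv2.resize(get_image("side")[230:380,170:370],(800,600),interpolation=2))
P=np.array([505,176]);o=np.array([.15,-.99])*0
Y=np.array([.15,.989])
L=[]
for b in np.radians([140.5,150,160,170,180,190,200,210,216.4,220]):
    k=P+71*np.array([np.cos(b),np.sin(b)])-14*Y; L.append((round(k[0],1),round(k[1],1),36,2.99))
sh(*L)
```

```text
at [447.8 221.3  35.4] [-3.139 -0.005  2.988] t 4.2 F [0.4 0.3 0.2] w 51.4
(np.float64(448.1), np.float64(207.3), 36, 2.99) -> [-0.0024, -0.0138, -0.0005] yaw -0.002 (turn about tool z, down)
(np.float64(441.4), np.float64(197.7), 36, 2.99) -> [0.0027, -0.0243, -0.0005] yaw -0.002 (turn about tool z, down)
(np.float64(436.2), np.float64(186.4), 36, 2.99) -> [0.0061, -0.0362, -0.0004] yaw -0.002 (turn about tool z, down)
(np.float64(433.0), np.float64(174.5), 36, 2.99) -> [0.0075, -0.0485, -0.0004] yaw -0.002 (turn about tool z, down)
(np.float64(431.9), np.float64(162.2), 36, 2.99) -> [0.0067, -0.0608, -0.0004] yaw -0.002 (turn about tool z, down)
(np.float64(433.0), np.float64(149.8), 36, 2.99) -> [0.0037, -0.0729, -0.0004] yaw -0.002 (turn about tool z, down)
(np.float64(436.2), np.float64(137.9), 36, 2.99) -> [-0.0013, -0.0842, -0.0004] yaw -0.002 (turn about tool z, down)
(np.float64(441.4), np.float64(126.7), 36, 2.99) -> [-0.0082, -0.0944, -0.0004] yaw -0.002 (turn about tool z, down)
(np.float64(445.8), np.float64(120.0), 36, 2.99) -> [-0.0135, -0.1004, -0.0004] yaw -0.002 (turn about tool z, down)
(np.float64(448.5), np.float64(116.5), 36, 2.99) -> [-0.0167, -0.1034, -0.0004] yaw -0.002 (turn about tool z, down)
```

View pics/s2.png

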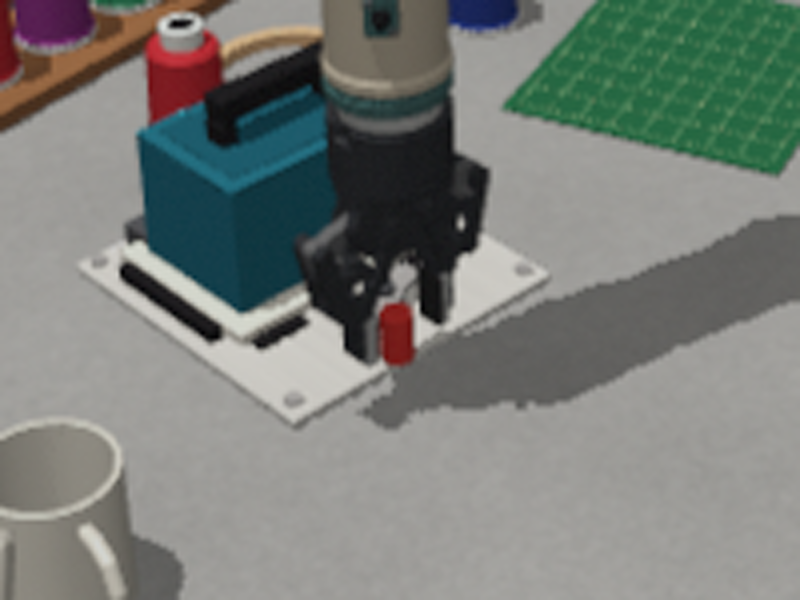

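The side crop shows the knob (397,335) between the open fingers, with tips at (360,350) and (440,310), clear of the case. Now I sweep it round.

Request:
{"method": "move_arm", "body": {"series": [[[-0.002,-0.013,0],0],[[0.003,-0.024,0],0],[[0.006,-0.036,0],0],[[0.0075,-0.0485,0],0],[[0.0065,-0.061,0],0]]}}

```text
clock: 4.82
eef_pos: [431.9, 160.8, 35.9]
tool_rot: [-3.139, -0.004, 2.988]
force: [-1.4, 3.4, -0.2]
width: 51.0
```

Run:
```python
from h import *
sh((433.0,149.8,36,2.99),(436.2,137.9,36,2.99),(441.4,126.7,36,2.99),(445.8,120,36,2.99),(448,117,36,2.99))
```

```text
at [431.9 160.8  35.9] [-3.139 -0.004  2.988] t 4.83 F [-1.4  3.4 -0.2] w 51.0
(433.0, 149.8, 36, 2.99) -> [-0.0028, -0.0107, -0.0001] yaw -0.002 (turn about tool z, down)
(436.2, 137.9, 36, 2.99) -> [-0.0077, -0.0219, -0.0001] yaw -0.002 (turn about tool z, down)
(441.4, 126.7, 36, 2.99) -> [-0.0146, -0.0322, -0.0001] yaw -0.002 (turn about tool z, down)
(445.8, 120, 36, 2.99) -> [-0.02, -0.0382, -0.0001] yaw -0.002 (turn about tool z, down)
(448, 117, 36, 2.99) -> [-0.0226, -0.0408, -0.0001] yaw -0.002 (turn about tool z, down)
```

Contact force is about 3.5 N, as expected.

Request:
{"method": "move_arm", "body": {"series": [[[-0.003,-0.0107,0],0],[[-0.008,-0.022,0],0],[[-0.0145,-0.032,0],0],[[-0.02,-0.038,0],0],[[-0.02,-0.038,0],0]]}}

```text
clock: 5.45
eef_pos: [446.5, 119.2, 35.8]
tool_rot: [-3.138, -0.004, 2.986]
force: [0.6, 1.3, 0.0]
width: 51.3
```

Request:
{"method": "move_arm", "body": {"series": [[[-0.003,-0.003,0],0],[[-0.004,-0.006,0],0]]}}

```text
clock: 5.7
eef_pos: [448.8, 118.4, 35.9]
tool_rot: [3.136, -0.005, 2.991]
force: [-4.6, 15.2, -6.1]
width: 51.3
```

It has reached its stop: the force rose to 15 N without further motion. I back off, rise and turn for the lid.

Request:
{"method": "move_arm", "body": {"series": [[[0.003,0.012,0],0],[[0.004,0.018,0],0],[[0.004,0.018,-0.05],0],[[0.004,0.018,-0.11],0],[[0.004,0.018,-0.17],0.1]], "claw": 0.6}}

```text
clock: 6.32
eef_pos: [447.8, 134.9, 207.5]
tool_rot: [3.138, -0.007, 2.888]
force: [1.2, -0.2, 0.1]
width: 51.0
```

Request:
{"method": "move_arm", "body": {"series": [[[0,0,-0.06],0.18],[[0,0,-0.06],0.36],[[0,0,-0.06],0.54],[[0,0,-0.06],0.72],[[0,0,-0.06],0.9]], "claw": 1.0}}

```text
clock: 6.95
eef_pos: [447.9, 133.9, 267.7]
tool_rot: [-3.138, -0.006, 1.981]
force: [0.2, 0.0, 0.3]
width: 85.6
```

Run:
```python
from h import *
sh((530,195,270,1.418),(602,160,270,1.418))
```

```text
at [447.9 133.9 267.7] [-3.138 -0.006  1.981] t 6.95 F [0.2 0.  0.3] w 85.6
(530, 195, 270, 1.418) -> [0.0233, 0.0996, -0.0026] yaw 0.563 (turn about tool z, down)
(602, 160, 270, 1.418) -> [-0.0375, 0.1517, -0.0032] yaw 0.563 (turn about tool z, down)
```

Request:
{"method": "move_arm", "body": {"series": [[[0.02,0.04,-0.02],0.18],[[0.04,0.08,-0.02],0.36],[[0.055,0.11,-0.02],0.54],[[0.06,0.12,-0.02],0.563],[[0.06,0.12,-0.02],0.563]]}}

```text
clock: 7.58
eef_pos: [533.6, 236.4, 287.2]
tool_rot: [-3.134, -0.002, 1.421]
force: [-0.3, -0.3, 0.8]
width: 85.4
```

Run:
```python
from h import *
sh(); cv2.imwrite("pics/w2.png",get_image("wrist"));cv2.imwrite("pics/t2.png",get_image("top"))
```

```text
at [533.6 236.4 287.2] [-3.134e+00 -2.000e-03  1.421e+00] t 7.58 F [-0.3 -0.3  0.8] w 85.4
```

View pics/w2.png

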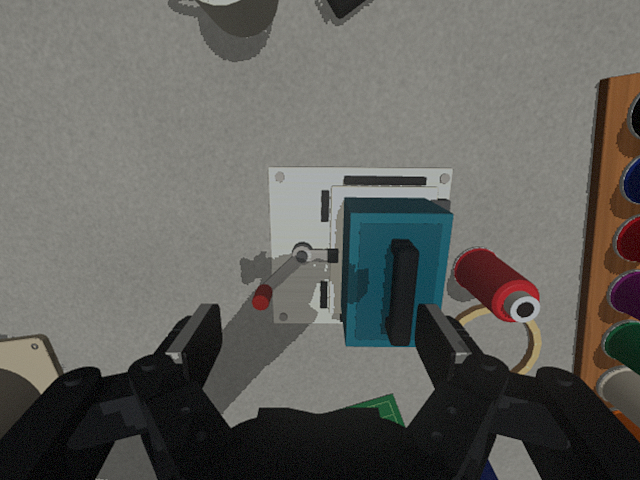

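Latch closed: nose from the pivot (301,253) to (337,256), reaching over the foot's edge; the knob is at (262,297). The bar spans about (404,240) to (400,345).

Run:
```python
from h import *
np.set_printoptions(precision=1,suppress=True)
w=cv2.imread("pics/w2.png")
print("pivot",onz("wrist",(301,253),24),"nose",onz("wrist",(337,256),23))
hsv=cv2.cvtColor(w,cv2.COLOR_BGR2HSV)
b=blob(w,(0,0,0),(180,255,45),(380,225,419,346));print(cv2.boundingRect(b))
for y in(250,270,290,310,330):
    x=b.reshape(-1,2);x=x[x[:,1]==y][:,0];p,q=onz("wrist",(x.min(),y),150)[:2],onz("wrist",(x.max(),y),150)[:2];print(y,x.min(),x.max(),p,q,np.linalg.norm(p-q))
for p in[(404,240),(400,345)]:print(onz("wrist",p,150))
cv2.imwrite("pics/x.png",w)
t=cv2.imread("pics/t2.png");g=cv2.minAreaRect(blob(t,(0,0,0),(180,255,40),(232,190,285,212)));print("top bar",g,onz("top",g[0],150))
sh((602,160,220,1.42))
```

```text
pivot [501.5 177.   24. ] nose [546.8 165.7  23. ]
(385, 239, 34, 107)
250 391 417 [594.7 209.5] [617.3 206.1] 22.87832510712809
270 393 416 [594.8 190.4] [615.2 187.3] 20.625654240049933
290 391 414 [591.3 171. ] [612.1 167.9] 21.03028235585531
310 389 412 [587.7 150.8] [608.9 147.7] 21.451109335843235
330 386 410 [583. 130.] [605.6 126.6] 22.84136933630446
[606.7 217.  150. ]
[594.9 111.5 150. ]
top bar ((257.9499816894531, 200.8499755859375), (39.17371368408203, 8.202439308166504), 8.130102157592773) [596.8 156.3 150. ]
at [533.4 235.2 287.4] [-3.1 -0.   1.4] t 7.67 F [0.2 0.2 0.8] w 85.2
(602, 160, 220, 1.42) -> [-0.064, 0.0797, 0.0667] yaw -0.001 (turn about tool z, down)
```

Request:
{"method": "move_arm", "body": {"series": [[[-0.02,0.03,0.02],0],[[-0.045,0.06,0.045],0],[[-0.063,0.079,0.067],0],[[-0.063,0.079,0.09],0],[[-0.063,0.079,0.09],0]]}}

```text
clock: 8.3
eef_pos: [599.6, 159.9, 194.9]
tool_rot: [-3.13, 0.001, 1.419]
force: [-0.3, 0.2, -0.0]
width: 85.4
```

Run:
```python
from h import *
sh((601,161,150,1.415),(601,161,122,1.415))
```

```text
at [599.6 159.9 194.9] [-3.130e+00  1.000e-03  1.419e+00] t 8.3 F [-0.3  0.2 -0. ] w 85.4
(601, 161, 150, 1.415) -> [0.0013, 0.0018, 0.0448] yaw 0.004 (turn about tool z, down)
(601, 161, 122, 1.415) -> [0.0013, 0.0021, 0.0728] yaw 0.004 (turn about tool z, down)
```

Request:
{"method": "move_arm", "body": {"series": [[[0.001,0.002,0.025],0],[[0.001,0.002,0.045],0],[[0.001,0.002,0.06],0],[[0.001,0.002,0.072],0],[[0.001,0.002,0.072],0]]}}

```text
clock: 8.93
eef_pos: [600.4, 160.7, 122.4]
tool_rot: [-3.129, 0.001, 1.419]
force: [-0.8, 0.2, -0.5]
width: 85.8
```

Request:
{"method": "move_arm", "body": {"series": [[[0,0,0],0],[[0,0,0],0],[[0,0,0],0],[[0,0,0],0]], "claw": 0.28}}

```text
clock: 9.43
eef_pos: [600.5, 160.7, 122.6]
tool_rot: [-3.129, 0.001, 1.419]
force: [-1.0, -1.3, -0.6]
width: 23.8
```

Run:
```python
from h import *
sh();im=get_image("wrist"); cv2.imwrite("pics/w3.png",im)
```

```text
at [600.5 160.7 122.6] [-3.129e+00  1.000e-03  1.419e+00] t 9.43 F [-1.  -1.3 -0.6] w 23.8
```

View pics/w3.png

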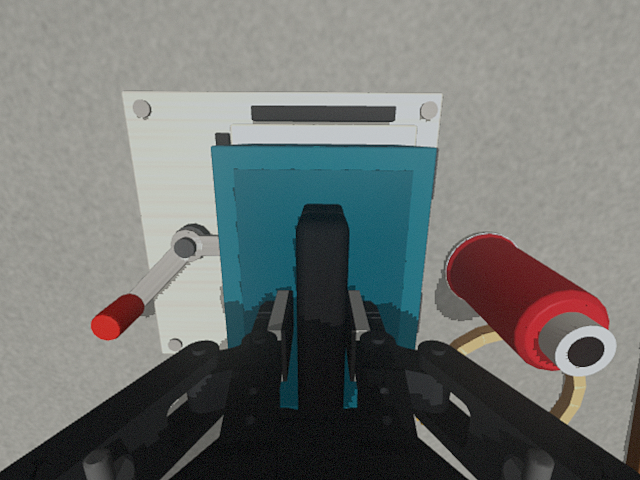

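The bar (297–349, about row 310) sits centred between the pads (290 and 352) with no contact force. Closing now.

Request:
{"method": "move_arm", "body": {"series": [[[0,0,0],0],[[0,0,0],0],[[0,0,0],0],[[0,0,0],0]], "claw": 0}}

```text
clock: 9.98
eef_pos: [601.1, 160.6, 122.8]
tool_rot: [-3.13, 0.001, 1.419]
force: [0.8, -0.7, 0.7]
width: 19.3
```

Request:
{"method": "move_arm", "body": {"series": [[[0,0,-0.003],0],[[0,0,-0.006],0],[[0,0,-0.01],0],[[0,0,-0.015],0],[[0,0,-0.02],0]]}}

```text
clock: 10.6
eef_pos: [600.3, 160.3, 142.6]
tool_rot: [-3.128, 0.002, 1.419]
force: [0.4, -0.4, -14.2]
width: 19.1
```

Run:
```python
from h import *
sh((601,160.6,180,1.419),(601,160.6,230,1.419))
```

```text
at [600.3 160.3 142.6] [-3.128e+00  2.000e-03  1.419e+00] t 10.6 F [  0.4  -0.4 -14.2] w 19.1
(601, 160.6, 180, 1.419) -> [0.0004, 0.0001, -0.0374] yaw -0.0 (turn about tool z, down)
(601, 160.6, 230, 1.419) -> [0.0003, -0.0006, -0.0874] yaw -0.0 (turn about tool z, down)
```

Request:
{"method": "move_arm", "body": {"series": [[[0,0,-0.008],0],[[0,0,-0.016],0],[[0,0,-0.024],0],[[0,0,-0.032],0],[[0,0,-0.04],0]]}}

```text
clock: 11.22
eef_pos: [601.2, 160.5, 183.5]
tool_rot: [-3.129, 0.001, 1.419]
force: [0.0, -0.4, -4.3]
width: 18.7
```

Request:
{"method": "move_arm", "body": {"series": [[[0,0,-0.01],0],[[0,0,-0.022],0],[[0,0,-0.035],0],[[0,0,-0.05],0],[[0,0,-0.065],0]]}}

```text
clock: 11.85
eef_pos: [602.1, 160.5, 249.8]
tool_rot: [-3.129, 0.001, 1.419]
force: [-0.8, 0.9, -2.2]
width: 18.8
```

Run:
```python
from h import *
sh((601,160,260,1.419)); cv2.imwrite("pics/s3.png",get_image("side"))
```

```text
at [602.1 160.5 249.8] [-3.129e+00  1.000e-03  1.419e+00] t 11.85 F [-0.8  0.9 -2.2] w 18.8
(601, 160, 260, 1.419) -> [-0.0006, -0.0012, -0.0102] yaw 0.0 (turn about tool z, down)
```

View pics/s3.png

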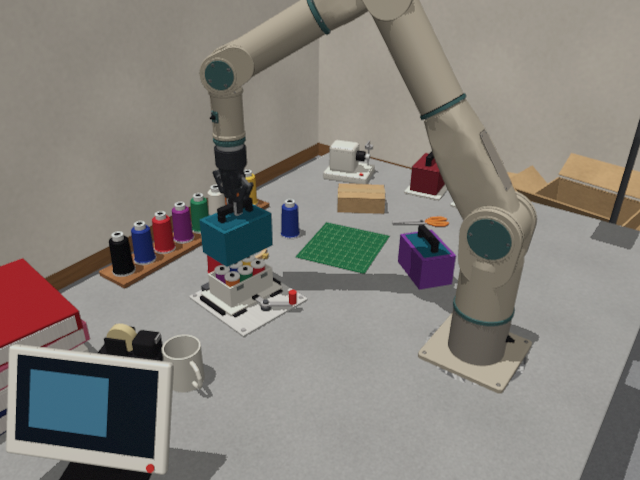

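The lid (237,232) hangs level and clear above the spools, the base is still in the dock and the latch is closed (knob at 293,297). Carrying it to the mat.

Run:
```python
from h import *
sh((520,-217,252,1.419))
```

```text
at [603.3 161.  251.9] [-3.132e+00 -1.000e-03  1.419e+00] t 11.9 F [ 1.2  0.2 -1. ] w 19.2
(520, -217, 252, 1.419) -> [-0.3862, -0.0252, -0.0001] yaw -0.0 (turn about tool z, down)
```

Request:
{"method": "move_arm", "body": {"series": [[[-0.015,-0.001,-0.003],0],[[-0.05,-0.003,-0.005],0],[[-0.095,-0.006,-0.005],0],[[-0.14,-0.009,-0.005],0],[[-0.185,-0.012,-0.005],0]]}}

```text
clock: 12.52
eef_pos: [562.3, -22.9, 256.7]
tool_rot: [-3.131, 0.001, 1.418]
force: [0.8, -0.9, -2.6]
width: 19.1
```

Request:
{"method": "move_arm", "body": {"series": [[[-0.045,-0.003,0],0],[[-0.09,-0.006,0],0],[[-0.135,-0.009,0],0],[[-0.17,-0.011,0],0],[[-0.19,-0.013,0],0]]}}

```text
clock: 13.15
eef_pos: [518.8, -211.8, 256.5]
tool_rot: [-3.13, 0.002, 1.414]
force: [0.8, 0.1, -2.7]
width: 19.3
```

Run:
```python
from h import *
sh((520,-217,120,1.419))
```

```text
at [ 518.8 -211.8  256.5] [-3.130e+00  2.000e-03  1.414e+00] t 13.15 F [ 0.8  0.1 -2.7] w 19.3
(520, -217, 120, 1.419) -> [-0.0047, 0.0036, 0.1365] yaw -0.005 (turn about tool z, down)
```

Request:
{"method": "move_arm", "body": {"series": [[[-0.002,0.001,0.02],0],[[-0.004,0.003,0.05],0],[[-0.005,0.0035,0.08],0],[[-0.005,0.0035,0.11],0],[[-0.005,0.0035,0.13],0]]}}

```text
clock: 13.78
eef_pos: [519.2, -216.5, 125.1]
tool_rot: [-3.128, 0.001, 1.415]
force: [-0.0, -0.6, -2.9]
width: 19.0
```

Request:
{"method": "move_arm", "body": {"series": [[[0,0,0.004],0],[[0,0,0.008],0],[[0,0,0.01],0],[[0,0,0.012],0],[[0,0,0.013],0]]}}

```text
clock: 14.4
eef_pos: [519.2, -216.5, 112.4]
tool_rot: [-3.129, 0.001, 1.415]
force: [0.6, 0.3, -2.4]
width: 18.8
```

Request:
{"method": "move_arm", "body": {"series": [[[0,0,0.001],0],[[0,0,0.002],0],[[0,0,0.003],0],[[0,0,0.0035],0],[[0,0,0.004],0]]}}

```text
clock: 15.02
eef_pos: [519.1, -216.5, 108.3]
tool_rot: [-3.129, 0.001, 1.415]
force: [-0.3, 1.0, -2.0]
width: 18.9
```

Request:
{"method": "move_arm", "body": {"series": [[[0,0,0.0005],0],[[0,0,0.001],0],[[0,0,0.001],0]]}}

```text
clock: 15.4
eef_pos: [519.0, -216.5, 108.0]
tool_rot: [-3.129, 0.001, 1.415]
force: [-1.8, 0.9, 5.6]
width: 19.0
```

On the mat: the force turned to +5.6 N. Releasing.

Request:
{"method": "move_arm", "body": {"series": [[[0,0,0],0],[[0,0,0],0],[[0,0,0],0]], "claw": 0.45}}

```text
clock: 15.78
eef_pos: [519.2, -216.5, 107.9]
tool_rot: [-3.129, 0.001, 1.415]
force: [0.1, 0.4, 0.1]
width: 38.6
```

Request:
{"method": "move_arm", "body": {"series": [[[0,0,-0.01],0],[[0,0,-0.04],0],[[0,0,-0.08],0],[[0,0,-0.13],0],[[0,0,-0.18],0]]}}

```text
clock: 16.4
eef_pos: [521.4, -216.6, 290.2]
tool_rot: [-3.13, 0.001, 1.415]
force: [0.7, -1.3, -0.4]
width: 38.4
```

Request:
{"method": "move_arm", "body": {"series": [[[-0.04,-0.03,0],0],[[-0.08,-0.06,0],0],[[-0.12,-0.06,0],0],[[-0.15,-0.06,0],0],[[-0.15,-0.06,0],0]]}}

```text
clock: 17.02
eef_pos: [437.6, -358.2, 291.3]
tool_rot: [-3.13, 0.002, 1.411]
force: [-0.6, 0.2, -0.0]
width: 38.8
```

Run:
```python
from h import *
sh(); t=get_image("top");s=get_image("side")
cv2.imwrite("pics/end.png",np.hstack([cv2.resize(t[130:350,200:480],(400,314)),cv2.resize(s[180:400,160:440],(400,314))]))
c=blob(t,(85,80,30),(105,255,255),(345,190,460,290));r=cv2.minAreaRect(c);print(r,onz("top",r[0],85))
b=cv2.minAreaRect(blob(t,(0,0,0),(180,255,40),(380,215,425,262)));print(b,onz("top",b[0],135))
```

```text
at [ 437.6 -358.2  291.3] [-3.130e+00  2.000e-03  1.411e+00] t 17.02 F [-0.6  0.2 -0. ] w 38.8
((405.40264892578125, 236.1143341064453), (61.5893669128418, 44.93674087524414), 7.943471908569336) [ 513.4582241 -217.6397875   85.       ]
((406.2574462890625, 231.35272216796875), (37.11220169067383, 8.583353996276855), 8.880659103393555) [ 515.83083032 -213.06894792  135.        ]
```

View pics/end.png

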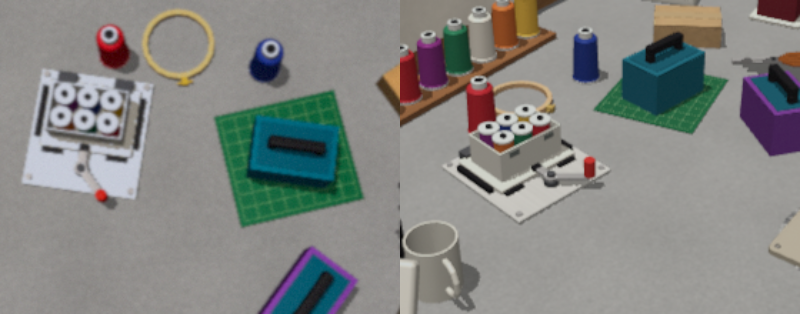

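The lid stands upright mid-mat (left 296,150; right 663,75). The base is seated with its spools, the latch is closed (left: nose at (85,152), knob at (101,195)), and the cones and hoop are unmoved.

```bash
python3 -c "
from cell import *
print(finish_job())"
```

```text
the job is handed in; nothing more can be done
None
```

The job is done and handed in at about 17 s of the 64 s allowed; `finish_job()` gives no verdict.

**What I did:**
- I swept the latch knob round to its stop, where the force rose to 15 N.
- I drew the lid straight up by its bar. It read 14 N on the way off, and the lid rose 127 mm.
- I set it down on the mat at about 6 N, released it and moved the arm clear.

**Last checks:**
- **Lid:** it stands upright, within about 6 mm of the mat's middle as measured in the top view.
- **Base and latch:** in the last pictures the base is seated with its spools and the latch is closed.
- **Bystanders:** the red and navy cones and the hoop look unmoved by eye. I did not measure any bystander, and the last crops leave the tape out and show the carton and scissors only in part.
- **Gripper:** it is clear of everything, with wrist force near zero.

**What disagreed:**
- The plate's measured outline put its middle about 18 mm from where the measured pivot implies its origin. I used the pivot and the bar instead.
- The closed latch nose measured about 5° off the plate's x axis. That is within pixel error for so short a part.
- The latch was not at 0 at the start; it already stood at about 0.2 rad.

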